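# Mark the softest vibration foot

## Robot

A 7-joint arm with a two-finger parallel gripper is mounted at the origin on the work surface. World frame = base frame: x ahead of the robot, y to its left, z up, the work surface at z = 0. Lengths are in m, angles in rad, forces in N, time in s.
With the tool pointing down it reaches from about 0.425 to 0.875 m from the base axis. Payload 8.4 kg.
Tool frame: the origin (TCP) lies at the very end of the fingers, on their centre line; the grasp point (between the pads) lies 19 mm behind it (arm.grip_depth is the distance from the TCP to the grasp point, in m); z points along the fingers, y is the direction in which the jaws open and shut (so a half turn about z gives the same grasp; the last joint's range is limited). The gripper opens to 85 mm and grips with 20 to 120 N. Pads are 22 mm wide; open, the fingers measure 114 mm over their backs; the gripper's body (76 mm by 85 mm) begins 54 mm behind the grasp point. The pads swing forward as they close: fully open they stand 13 mm farther back than shut.
Start: joints at [1.148, 0.333, 0.04, 1.465, -0.013, 1.343, -0.059], TCP at [0.207, -0.616, 0.231] pointing down, gripper open.
Joint ranges: [-2.58, 2.58], [-0.38, 2.09], [-1.3, 1.39], [0.25, 2.4], [-1.5, 4.64], [0.08, 2.09], [-2.65, 2.65]. Speed limits (rad/s): [2.22, 2.22, 2.79, 2.79, 3.14, 3.14, 3.14].

## Interface

Orientations are given as a 3x3 rotation matrix whose columns are the frame's x, y, z axes.
In Python, from workcell import arm, viewer gives the robot as it stands. The module is installed in compiled form; this text tells all that it offers.
- The arm moves only by the tool drive_tool, never from a script. Its argument "increments" is one flat list of numbers, 7 for each row, row after row: the shift along the world's x, y, z in cm, then the turn, a rotation vector about the world's x, y, z in degrees, then the gripper command: -1 is shut, 1 is fully open, values between are in proportion. In form: [dx, dy, dz, ax, ay, az, jaw, dx, dy, dz, ax, ay, az, jaw, ...]. A call has 1 to 20 rows; each row shifts and turns the pose as measured when the row begins; what a row does not reach is not made up. A row lasts 1/10 s, in which the tool goes at most 50 mm and 8.59 degrees, less where a joint would pass 70% of its speed; a pose out of reach is approached as far as the arm can. A call with a gripper value outside its range is refused whole. The fingers move at their own pace and stop on an object; the grip force is fixed at half the most. Time passes only in rows, so rows that do not move let the fingers close. It gives the time, the measured TCP pose, the force and the opening at its end, in the units of the state.
- arm.get_state(): the state, without advancing time (a new reading comes with each control period).
- viewer.grab_frame(name): name is "scene" or "top" or "wrist"; returns the picture (420x560x3 uint8, red, green, blue); there is no depth.
- viewer.camera_info(name): a dict with "camera_matrix" (3x3 intrinsics, pixels), "k1" (the pictures are not rectified: a ray, as slopes to the right and down, at radius r is drawn at 1 + k1 r^2 times it, then the intrinsics apply), "R" (3x3) and "t" (3): a world point X has camera coordinates R X + t. Camera axes: x right, y down, z forward; pixel columns grow to the right and rows downward; lengths in m; the calibration is good to about 2 mm. A picture is of the moment at which its call begins: read the wrist's pose just before it. camera_info takes no time and is no camera call; for the wrist camera it gives the pose at the moment of the call.
- arm.close_job(): hands the job in, once; it reports no verdict.
The state is a dict: "time": time; "joints": joint angles; "dq": joint speeds; "joint_efforts": joint torques, N m; "tcp_pos": TCP position; "ee_rot": TCP orientation; "ft_force": force on the tool from outside, world axes, zero at the start; "ft_torque": the same for the moment, N m; "width": opening from 0.0 (shut) to 1.0 (fully open).
Only numpy, scipy, OpenCV 4.12 (cv2) and the standard library are available. Lean on these libraries where they do the work, as an engineer would, in place of code of your own. Each camera call takes 0.05 s, during which the arm holds its last target. There are 200 camera calls.

## Task

Three sprung vibration feet for a 3D printer are bolted down on the bench, alike to look at. With a fingertip press each foot's round pad down by about a centimetre to feel how soft it is (a tell-tale ring under the pad stays down to show that it was tried), then push the tag beside the softest one fully down and leave the other two tags up. Only press: pick nothing up, and leave everything else on the bench where it is.

Things in the scene. Friction and masses are not known exactly. Their poses are not given: they have to be found in the camera images.
- pad_left (a point): left place (nearest +y) on the grey bench mat (340 x 660 mm), where one of the three feet is bolted on an aluminium plate 76 x 140 mm (any foot in any place): centre of the top of its round black pad (50 mm across, 18 mm thick, on a coil spring) as it stands unpressed, 67 mm above the bench. The point stays there when the pad is pressed down
- tag_left (a point): centre of the flat top (20 mm in x, 30 mm in y) of the grey T-shaped tag on the black post beside the left foot, 72 mm along +y of this point's axes from that pad's centre. It marks the tag's highest place, 77 mm above the bench, and does not move with it; fully down the tag's top is 61 mm above the bench
- pad_middle (a point): middle place (between the other two) on the grey bench mat (340 x 660 mm), where one of the three feet is bolted on an aluminium plate 76 x 140 mm (any foot in any place): centre of the top of its round black pad (50 mm across, 18 mm thick, on a coil spring) as it stands unpressed, 67 mm above the bench. The point stays there when the pad is pressed down
- tag_middle (a point): centre of the flat top (20 mm in x, 30 mm in y) of the grey T-shaped tag on the black post beside the middle foot, 72 mm along +y of this point's axes from that pad's centre. It marks the tag's highest place, 77 mm above the bench, and does not move with it; fully down the tag's top is 61 mm above the bench
- pad_right (a point): right place (nearest -y) on the grey bench mat (340 x 660 mm), where one of the three feet is bolted on an aluminium plate 76 x 140 mm (any foot in any place): centre of the top of its round black pad (50 mm across, 18 mm thick, on a coil spring) as it stands unpressed, 67 mm above the bench. The point stays there when the pad is pressed down
- tag_right (a point): centre of the flat top (20 mm in x, 30 mm in y) of the grey T-shaped tag on the black post beside the right foot, 72 mm along +y of this point's axes from that pad's centre. It marks the tag's highest place, 77 mm above the bench, and does not move with it; fully down the tag's top is 61 mm above the bench
- pad_a (a joint): how far the pad of foot a (one of the three, in any place) is pressed down, m: 0 up, 0.016 at its stop. Springs back. Each pad starts to give at about 1 N, then stiffens linearly: pressed 10 mm, the softest of the three resists with about 3 N, the others with about 7 N and 12 N; at the stop the stiffest needs about 19 N
- ring_a (a joint): how far the tell-tale ring (thin white ring, 46 mm across, round the spring just under the pad) of foot a has been pushed down, m: 0 at the start; the pad carries it down (it ends about 1 mm short of the pad's deepest press) and friction keeps it there
- tag_a (a joint): how far the tag of foot a (same foot as pad and ring a) is pushed down, m: starts at 0 to 0.003 (up), 0.016 is fully down, at its stop. It slides with about 3 N of friction and stays where it is left
- pad_b (a joint): how far the pad of foot b (one of the three, in any place) is pressed down, m: 0 up, 0.016 at its stop. Springs back. Each pad starts to give at about 1 N, then stiffens linearly: pressed 10 mm, the softest of the three resists with about 3 N, the others with about 7 N and 12 N; at the stop the stiffest needs about 19 N
- ring_b (a joint): how far the tell-tale ring (thin white ring, 46 mm across, round the spring just under the pad) of foot b has been pushed down, m: 0 at the start; the pad carries it down (it ends about 1 mm short of the pad's deepest press) and friction keeps it there
- tag_b (a joint): how far the tag of foot b (same foot as pad and ring b) is pushed down, m: starts at 0 to 0.003 (up), 0.016 is fully down, at its stop. It slides with about 3 N of friction and stays where it is left
- pad_c (a joint): how far the pad of foot c (one of the three, in any place) is pressed down, m: 0 up, 0.016 at its stop. Springs back. Each pad starts to give at about 1 N, then stiffens linearly: pressed 10 mm, the softest of the three resists with about 3 N, the others with about 7 N and 12 N; at the stop the stiffest needs about 19 N
- ring_c (a joint): how far the tell-tale ring (thin white ring, 46 mm across, round the spring just under the pad) of foot c has been pushed down, m: 0 at the start; the pad carries it down (it ends about 1 mm short of the pad's deepest press) and friction keeps it there
- tag_c (a joint): how far the tag of foot c (same foot as pad and ring c) is pushed down, m: starts at 0 to 0.003 (up), 0.016 is fully down, at its stop. It slides with about 3 N of friction and stays where it is left
- scraper: print scraper (bystander), a flat spatula 200 mm long with a handle, lying on the bench near the robot. Origin: in its handle line, at the underside
- nut: round brass nut (bystander), 32 mm across, 18 mm high. Origin: centre of its underside
- print_part: small black printed L-bracket (bystander), 50 x 30 mm, 38 mm high. Origin: centre of its underside
- spool: small filament spool (bystander) lying flat, 100 mm across, 45 mm high. Origin: centre of its underside
- glue: small glue jar (bystander), 32 mm across, 70 mm high, upright. Origin: centre of its underside
- driver: screwdriver (bystander) lying on the bench, about 200 mm long. Origin: in its handle line, at the underside
- bearing: steel ball bearing (bystander), 38 mm across, 12 mm high. Origin: centre of its underside

How it is judged:
By the outcome, as a careful person would: the job done as asked, in the order asked, and still so for the second after the job is handed in, with the robot touching nothing.
It also fails if it takes over 48 s, if anything falls off the work surface, if the arm or the gripper's body presses on something with over 40 N, if the wrist force passes 120 N, or if a joint passes its speed limit or range.

## Working session

There is one attempt and no reset: what is moved stays moved. The work goes in short steps, Python scripts to look and compute and a tool call to move; the robot and the scene stay as the last step left them, time stands still between calls to the robot, and variables do not carry over. Pictures are saved under pics/ and viewed, about 8 in all and at most 12, crops included, and the job is handed in when it is done.

Besides the shell and the picture viewer there is one more tool, called after ">>>" as name(argument=value, ...), one argument or row to a line, values as JSON. drive_tool: Moves the arm, as the interface text tells. Its arguments: {"type":"object","properties":{"increments":{"type":"array","items":{"type":"number"}}},"required":["increments"]}

```bash
mkdir -p pics; cat > h.py <<'E'
import numpy as np, cv2
from workcell import arm, viewer
def grab(n,f):
    im=viewer.grab_frame(n); cv2.imwrite('pics/'+f,im[:,:,::-1]); return im
def ray(info,uv):
    K=np.array(info['camera_matrix']);k=info['k1']
    d=np.linalg.solve(K,[uv[0],uv[1],1.])[:2]; p=d.copy()
    for _ in range(30): p=d/(1+k*(p@p))
    R=np.array(info['R']);t=np.array(info['t'])
    return -R.T@t, R.T@np.array([p[0],p[1],1.])
def onz(info,uv,z):
    c,d=ray(info,uv); return c+d*(z-c[2])/d[2]
def proj(info,X):
    p=np.array(info['R'])@X+np.array(info['t']); q=p[:2]/p[2]; q=q*(1+info['k1']*(q@q))
    return (np.array(info['camera_matrix'])@[q[0],q[1],1])[:2]
E
python3 - <<'E'
from h import *
a=grab('top','top1.png'); b=grab('scene','scene1.png')
for n in('top','scene'):
    i=viewer.camera_info(n); print(n,np.round(-np.array(i['R']).T@np.array(i['t']),3),np.round(i['R'],3).tolist(),i['k1'])
s=arm.get_state(); print(s['time'],s['tcp_pos'],np.round(s['ee_rot'],3).tolist(),s['width'])
E
```

```text
top [0.363 0.092 1.021] [[-0.002, -1.0, 0.008], [-0.981, 0.0, -0.194], [0.194, -0.008, -0.981]] 0.02833954146090772
scene [1.311 0.152 0.975] [[-0.066, 0.998, -0.014], [0.749, 0.04, -0.662], [-0.66, -0.054, -0.75]] -0.11288069985061457
0.1 [ 0.20662216 -0.61585146  0.23052172] [[0.948, 0.318, -0.001], [0.318, -0.948, 0.001], [-0.0, -0.001, -1.0]] 0.9994133016825911
```

View pics/top1.png

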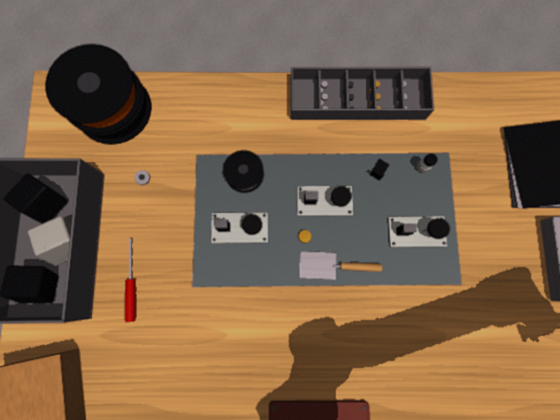

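View pics/scene1.png

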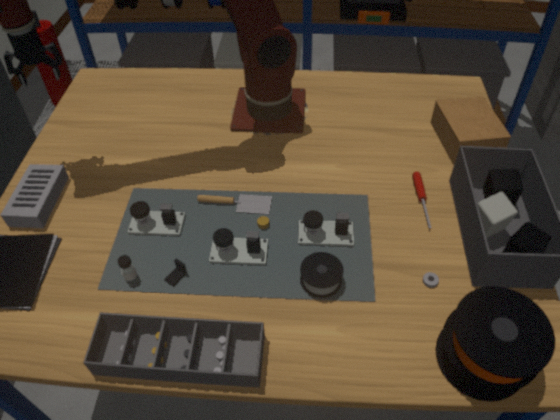

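The three feet show up in the top view: pads near (252,224), (341,196) and (438,228), with tags about 30 px to the left of each (+y). The scene view agrees. The spool at (243,171) is close to the left foot. Next I'll measure the positions.

```bash
python3 - <<'E'
from h import *
a=cv2.imread('pics/top1.png'); i=viewer.camera_info('top')
g=cv2.cvtColor(a,cv2.COLOR_BGR2GRAY)
for n,(u,v),(tu,tv) in(('left',(252,224),(222,224)),('middle',(341,196),(311,197)),('right',(438,228),(407,229))):
    m=(g[v-25:v+25,u-25:u+25]<38).astype(np.uint8)
    m=cv2.morphologyEx(m,cv2.MORPH_OPEN,cv2.getStructuringElement(cv2.MORPH_ELLIPSE,(9,9)))
    c=max(cv2.findContours(m,0,2)[0],key=cv2.contourArea)
    (cx,cy),r=cv2.minEnclosingCircle(c); uv=(cx+u-25,cy+v-25); P=onz(i,uv,.067)
    # plate
    h=cv2.cvtColor(a,cv2.COLOR_BGR2HSV); w=((h[...,2]>150)&(h[...,1]<50)).astype(np.uint8)
    w[:, :u-60]=0; w[:,u+35:]=0; w[:v-30]=0; w[v+30:]=0
    pts=cv2.findNonZero(w); rect=cv2.minAreaRect(pts); box=cv2.boxPoints(rect)
    B=np.array([onz(i,b,.006) for b in box])
    print(n,np.round(uv,1),round(r,1),'pad',P.round(4),'r3d',np.linalg.norm(P-onz(i,(uv[0]+r,uv[1]),.067)).round(4),'tagseed',onz(i,(tu,tv),.077).round(3),'rect',np.round(rect[1],1),round(rect[2],1),B[:,:2].round(3).tolist())
cv2.imwrite('pics/c1.png',cv2.resize(a[150:260,190:460],None,fx=2.9,fy=2.9,interpolation=cv2.INTER_CUBIC))
E
```

```text
left [251.1 224.2] 9.7 pad [0.5168 0.1554 0.067 ] r3d 0.0229 tagseed [0.516 0.223 0.077] rect [29. 55.] 90.0 [[0.555, 0.259], [0.555, 0.12], [0.482, 0.119], [0.482, 0.256]]
middle [340.2 196. ] 10.0 pad [ 0.5853 -0.0575  0.067 ] r3d 0.0241 tagseed [0.581 0.013 0.077] rect [28. 54.] 90.0 [[0.626, 0.04], [0.626, -0.098], [0.553, -0.096], [0.553, 0.041]]
right [437.6 228.5] 10.9 pad [ 0.5065 -0.2849  0.067 ] r3d 0.0256 tagseed [ 0.504 -0.21   0.077] rect [29.4 56.5] 88.7 [[0.545, -0.189], [0.548, -0.331], [0.474, -0.326], [0.47, -0.186]]
```

View pics/c1.png

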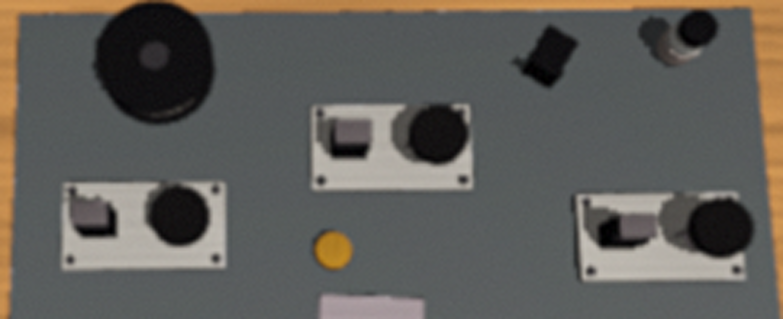

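Pad radii come out at 23–26 mm and the plates at about 140 × 73 mm, which matches the given sizes. Now I'll move above the right pad and shut the gripper on the way.

>>> drive_tool(
  increments=[2.5,2.75,0,0,0,0,-1,2.5,2.75,0,0,0,0,-1,2.5,2.75,0,0,0,0,-1,2.5,2.75,0,0,0,0,-1,2.5,2.75,0,0,0,0,-1,2.5,2.75,0,0,0,0,-1,2.5,2.75,0,0,0,0,-1,2.5,2.75,0,0,0,0,-1,2.5,2.75,0,0,0,0,-1,2.5,2.75,0,0,0,0,-1,2.5,2.75,-1,0,0,0,-1,2.5,2.75,-2,0,0,0,-1,0,0,0,0,0,0,-1],
)

```text
time: 1.4
tcp_pos: [0.5112, -0.2687, 0.1946]
ee_rot: [[0.949, 0.314, -0.007], [0.314, -0.949, 0.007], [-0.004, -0.009, -1.0]]
ft_force: [-0.5, 0.3, 0.1]
width: 0.002
```

```bash
python3 - <<'E'
from h import *
i=viewer.camera_info('wrist'); a=grab('wrist','w1.png')
s=arm.get_state(); print(s['time'],s['tcp_pos'],np.round(s['ee_rot'],3).tolist(),s['width'],s['ft_force'])
print(i['R'],-np.array(i['R']).T@np.array(i['t']))
for X in([.5085,-.286,.067],[.508,-.212,.077],list(s['tcp_pos'])): print(proj(i,np.array(X)))
E
```

```text
1.45 [ 0.51010996 -0.27157753  0.19585629] [[0.95, 0.312, -0.006], [0.312, -0.95, 0.005], [-0.004, -0.007, -1.0]] -0.0015867440740903365 [-0.78158074  0.41217163 -0.16467608]
[[ 0.31404964 -0.94936628 -0.00874607]
 [-0.89563748 -0.29930722  0.32901168]
 [-0.31497036 -0.0954927  -0.94428535]] [ 0.59081423 -0.24366265  0.33616258]
[299.40219856 204.02365793]
[202.52536394 178.22106918]
[282.97409823 286.92134859]
```

View pics/w1.png

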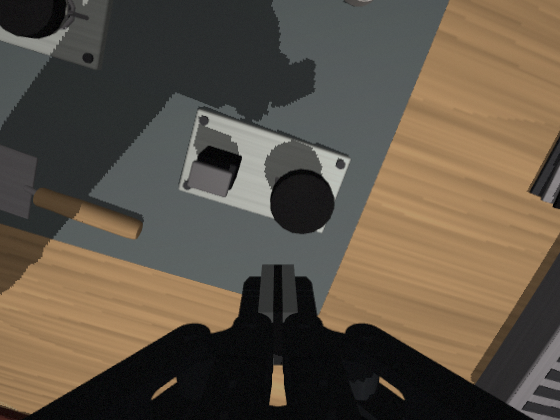

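The wrist view shows the right pad's centre near (302,200) and its tag's top near (211,180). That is close to where the top view puts them. Next I'll refine with rays.

```bash
python3 - <<'E'
from h import *
i=viewer.camera_info('wrist'); a=cv2.imread('pics/w1.png')
g=cv2.cvtColor(a,cv2.COLOR_BGR2GRAY)
m=(g[160:245,250:350]<48).astype(np.uint8)
m=cv2.morphologyEx(m,cv2.MORPH_OPEN,cv2.getStructuringElement(cv2.MORPH_ELLIPSE,(15,15)))
c=max(cv2.findContours(m,0,2)[0],key=cv2.contourArea); print(cv2.boundingRect(c),cv2.minEnclosingCircle(c))
t=(g[140:205,180:245]); 
k=((t>75)&(t<135)).astype(np.uint8)
n,l,st,ce=cv2.connectedComponentsWithStats(k); print([(st[j].tolist(),ce[j].round(1)) for j in range(1,n) if st[j,4]>200])
for uv,z in (((302,199),.067),((302,203),.067),((211,179),.077),((211,179),.074)): print(uv,onz(i,uv,z).round(4))
i=viewer.camera_info('top')
for uv in((221.7,223.4),(311.7,195.2),(409.7,227.9)): print('top tag',onz(i,uv,.076).round(4))
E
```

```text
(21, 9, 63, 65) ((51.642974853515625, 40.81608963012695), 32.40749740600586)
[([0, 0, 11, 43, 234], array([ 3.3, 13.8])), ([2, 0, 57, 57, 1434], array([30.2, 29.9])), ([0, 50, 48, 15, 373], array([16. , 59.5]))]
(302, 199) [ 0.5114 -0.2898  0.067 ]
(302, 203) [ 0.5084 -0.2909  0.067 ]
(211, 179) [ 0.5081 -0.2209  0.077 ]
(211, 179) [ 0.5071 -0.2206  0.074 ]
top tag [0.5173 0.2236 0.076 ]
top tag [0.5851 0.0116 0.076 ]
top tag [ 0.5065 -0.2163  0.076 ]
```

>>> drive_tool(
  increments=[0,-0.8,-2.5,0,0,0,-1,0,-0.8,-2.5,0,0,0,-1,0,0,-2.5,0,0,0,-1,0,0,-2,0,0,0,-1,0,0,-1,0,0,0,-1,0,0,0,0,0,0,-1,0,0,0,0,0,0,-1,0,0,0,0,0,0,-1],
)

```text
time: 2.25
tcp_pos: [0.507, -0.295, 0.0904]
ee_rot: [[0.952, 0.305, -0.005], [0.305, -0.952, 0.001], [-0.005, -0.002, -1.0]]
ft_force: [-0.0, -0.7, -0.9]
width: -0.001
```

>>> drive_tool(
  increments=[0.2,0.6,-1,0,0,0,-1,0,0,-0.5,0,0,0,-1,0,0,0,0,0,0,-1,0,0,0,0,0,0,-1],
)

```text
time: 2.65
tcp_pos: [0.5106, -0.2887, 0.0764]
ee_rot: [[0.952, 0.306, -0.002], [0.306, -0.952, -0.001], [-0.002, 0.0, -1.0]]
ft_force: [-0.2, -0.2, -0.2]
width: -0.002
```

```bash
python3 - <<'E'
from h import *
for _ in range(1):
    s=arm.get_state(); print(s['tcp_pos'],s['ft_force'],s['dq'].round(3) if hasattr(s['dq'],'round') else s['dq'])
E
```

```text
[ 0.51060289 -0.28868296  0.07644245] [-0.17583055 -0.21695179 -0.16761515] [-0.001  0.001  0.001  0.003  0.003 -0.001 -0.002]
```

Centred and free of contact. Now I'll press the pad down to z ≈ 0.057.

>>> drive_tool(
  increments=[0,0,-0.5,0,0,0,-1,0,0,-0.5,0,0,0,-1,0,0,-0.5,0,0,0,-1,0,0,0,0,0,0,-1,0,0,0,0,0,0,-1],
)

```text
time: 3.15
tcp_pos: [0.5113, -0.289, 0.0615]
ee_rot: [[0.952, 0.306, -0.001], [0.306, -0.952, -0.002], [-0.001, 0.001, -1.0]]
ft_force: [-2.3, 0.9, 6.0]
width: -0.001
```

>>> drive_tool(
  increments=[0,0,-0.3,0,0,0,-1,0,0,-0.2,0,0,0,-1,0,0,0,0,0,0,-1,0,0,0,0,0,0,-1],
)

```text
time: 3.55
tcp_pos: [0.5112, -0.289, 0.0586]
ee_rot: [[0.952, 0.305, -0.001], [0.305, -0.952, -0.002], [-0.002, 0.002, -1.0]]
ft_force: [-4.1, 1.6, 9.3]
width: 0.004
```

>>> drive_tool(
  increments=[0,0,-0.3,0,0,0,-1,0,0,0,0,0,0,-1,0,0,0,0,0,0,-1],
)

```text
time: 3.85
tcp_pos: [0.5113, -0.289, 0.0579]
ee_rot: [[0.952, 0.305, -0.001], [0.305, -0.952, -0.003], [-0.002, 0.002, -1.0]]
ft_force: [-4.4, 2.3, 10.6]
width: 0.003
```

>>> drive_tool(
  increments=[0,0,0,0,0,0,-1],
)

```text
time: 3.95
tcp_pos: [0.5113, -0.289, 0.0586]
ee_rot: [[0.952, 0.305, -0.001], [0.305, -0.952, -0.003], [-0.002, 0.002, -1.0]]
ft_force: [-4.9, 2.4, 11.1]
width: -0.002
```

>>> drive_tool(
  increments=[0,0,-0.3,0,0,0,-1,0,0,-0.2,0,0,0,-1],
)

```text
time: 4.15
tcp_pos: [0.5113, -0.289, 0.0553]
ee_rot: [[0.952, 0.305, -0.001], [0.305, -0.952, -0.003], [-0.002, 0.003, -1.0]]
ft_force: [-5.6, 2.4, 13.8]
width: -0.001
```

About 11–12 mm of travel at 13.8 N, so the right foot is the stiffest. I'll lift off and go to the middle foot.

>>> drive_tool(
  increments=[0,0,3,0,0,0,-1,0,0,4,0,0,0,-1,0.5,2,3,0,0,0,-1,1,3,2,0,0,0,-1,1,3,1,0,0,0,-1,1,3,0,0,0,0,-1,1,3,0,0,0,0,-1,1,3,0,0,0,0,-1,1,2,0,0,0,0,-1,0.5,1.5,0,0,0,0,-1,0,0,0,0,0,0,-1,0,0,0,0,0,0,-1,0,0,0,0,0,0,-1],
)

```text
time: 5.45
tcp_pos: [0.5812, -0.0789, 0.1876]
ee_rot: [[0.954, 0.3, -0.001], [0.3, -0.954, -0.003], [-0.002, 0.003, -1.0]]
ft_force: [-0.2, -0.7, 0.2]
width: -0.002
```

```bash
python3 - <<'E'
from h import *
i=viewer.camera_info('wrist'); a=grab('wrist','w2.png')
s=arm.get_state(); print(s['time'],s['tcp_pos'],s['ft_force'])
for X in([.587,-.060,.067],[.585,.0116,.076]): print(proj(i,np.array(X)))
g=cv2.cvtColor(a,cv2.COLOR_RGB2GRAY)
u,v=proj(i,np.array([.587,-.060,.067])).astype(int)
x0,y0=max(u-60,0),max(v-60,0)
m=(g[y0:v+60,x0:u+60]<48).astype(np.uint8)
m=cv2.morphologyEx(m,cv2.MORPH_OPEN,cv2.getStructuringElement(cv2.MORPH_ELLIPSE,(15,15)))
for c in cv2.findContours(m,0,2)[0]:
    (x,y),r=cv2.minEnclosingCircle(c); print(x+x0,y+y0,r,onz(i,(x+x0,y+y0),.067))
E
```

```text
5.5 [ 0.58107875 -0.07938058  0.18760041] [ 0.70573179 -0.14143387  0.02132798]
[254.53804637 182.38412047]
[153.60785937 158.65817551]
254.0107307434082 178.46137237548828 33.70098114013672 [ 0.58970695 -0.05880791  0.067     ]
```

View pics/w2.png

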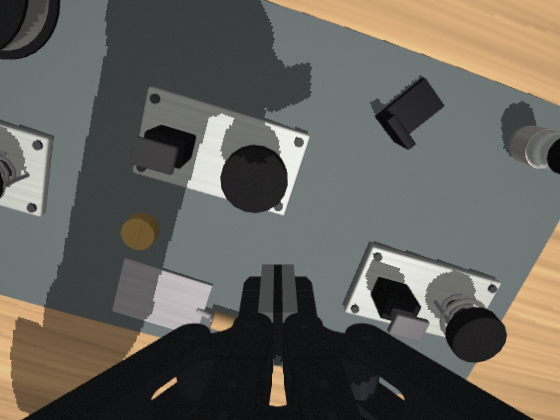

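The view puts the middle pad at (254,178), or (0.589, -0.059) in the world. Going down to just above it.

>>> drive_tool(
  increments=[0.3,1,-2.5,0,0,0,-1,0.3,1,-2.5,0,0,0,-1,0,0,-2.5,0,0,0,-1,0,0,-2,0,0,0,-1,0,0,-1,0,0,0,-1,0,0,-0.5,0,0,0,-1,0,0,0,0,0,0,-1,0,0,0,0,0,0,-1],
)

```text
time: 6.3
tcp_pos: [0.5871, -0.0686, 0.0762]
ee_rot: [[0.958, 0.287, 0.003], [0.287, -0.958, -0.008], [0.001, 0.008, -1.0]]
ft_force: [0.4, -0.1, 0.3]
width: 0.002
```

>>> drive_tool(
  increments=[0.1,0.9,0,0,0,0,-1,0,0,-0.5,0,0,0,-1,0,0,-0.5,0,0,0,-1,0,0,-0.5,0,0,0,-1,0,0,0,0,0,0,-1],
)

```text
time: 6.8
tcp_pos: [0.5903, -0.0585, 0.0632]
ee_rot: [[0.958, 0.288, 0.008], [0.288, -0.958, -0.008], [0.006, 0.01, -1.0]]
ft_force: [-0.6, -1.0, 2.9]
width: -0.004
```

>>> drive_tool(
  increments=[0,0,-0.2,0,0,0,-1,0,0,0,0,0,0,-1],
)

```text
time: 7.0
tcp_pos: [0.5904, -0.0586, 0.0614]
ee_rot: [[0.958, 0.288, 0.009], [0.288, -0.958, -0.008], [0.006, 0.011, -1.0]]
ft_force: [-1.9, 0.6, 3.4]
width: -0.001
```

>>> drive_tool(
  increments=[0,0,-0.3,0,0,0,-1,0,0,-0.2,0,0,0,-1,0,0,0,0,0,0,-1],
)

```text
time: 7.3
tcp_pos: [0.5905, -0.0586, 0.0573]
ee_rot: [[0.958, 0.287, 0.009], [0.287, -0.958, -0.009], [0.006, 0.011, -1.0]]
ft_force: [-2.1, 1.1, 6.6]
width: 0.0
```

>>> drive_tool(
  increments=[0,0,-0.2,0,0,0,-1],
)

```text
time: 7.4
tcp_pos: [0.5905, -0.0586, 0.0558]
ee_rot: [[0.958, 0.287, 0.009], [0.287, -0.958, -0.009], [0.006, 0.011, -1.0]]
ft_force: [-3.0, 0.1, 7.4]
width: -0.001
```

>>> drive_tool(
  increments=[0,0,0,0,0,0,-1],
)

```text
time: 7.5
tcp_pos: [0.5905, -0.0586, 0.0561]
ee_rot: [[0.958, 0.287, 0.009], [0.287, -0.958, -0.009], [0.006, 0.011, -1.0]]
ft_force: [-2.6, 0.1, 7.2]
width: 0.002
```

About 11 mm at 7.3 N, so this is the medium foot. The left one should be the softest, and I'll press it to confirm.

>>> drive_tool(
  increments=[0,0,3,0,0,0,-1,0,0,4,0,0,0,-1,-0.5,2,3,0,0,0,-1,-1,3,2,0,0,0,-1,-1,3,1,0,0,0,-1,-1,3,0,0,0,0,-1,-1,3,0,0,0,0,-1,-1,3,0,0,0,0,-1,-1,2,0,0,0,0,-1,0,0,0,0,0,0,-1,0,0,0,0,0,0,-1,0,0,0,0,0,0,-1],
)

```text
time: 8.7
tcp_pos: [0.521, 0.1352, 0.1897]
ee_rot: [[0.959, 0.283, 0.009], [0.283, -0.959, -0.009], [0.006, 0.011, -1.0]]
ft_force: [0.1, 0.3, 0.1]
width: -0.006
```

```bash
python3 - <<'E'
from h import *
i=viewer.camera_info('wrist'); a=grab('wrist','w3.png')
s=arm.get_state(); print(s['time'],s['tcp_pos'],s['ft_force'])
print(proj(i,np.array([.517,.2236,.076])))
g=cv2.cvtColor(a,cv2.COLOR_RGB2GRAY)
u,v=proj(i,np.array([.5185,.154,.067])).astype(int); print(u,v)
x0,y0=max(u-60,0),max(v-60,0)
m=(g[y0:v+60,x0:u+60]<48).astype(np.uint8)
m=cv2.morphologyEx(m,cv2.MORPH_OPEN,cv2.getStructuringElement(cv2.MORPH_ELLIPSE,(15,15)))
for c in cv2.findContours(m,0,2)[0]:
    (x,y),r=cv2.minEnclosingCircle(c); print(x+x0,y+y0,r,onz(i,(x+x0,y+y0),.067))
E
```

```text
8.75 [0.52109946 0.13478181 0.18964053] [ 0.76597178 -0.31396065 -0.19038375]
[153.54845672 172.89442738]
250 193
248.7914810180664 190.08744430541992 33.6163330078125 [0.52090734 0.15580586 0.067     ]
```

View pics/w3.png

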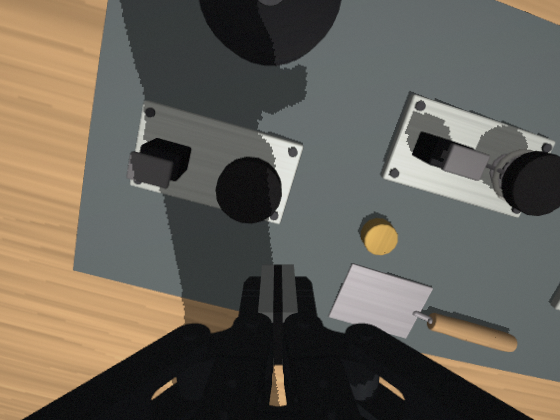

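The left pad is at (249,190), or (0.520, 0.155) in the world. Its tag's top is near (152,168).

>>> drive_tool(
  increments=[0,1,-2.5,0,0,0,-1,0,1,-2.5,0,0,0,-1,0,0,-2.5,0,0,0,-1,0,0,-2,0,0,0,-1,0,0,-1,0,0,0,-1,0,0,-0.6,0,0,0,-1,0,0,0,0,0,0,-1,0,0,0,0,0,0,-1],
)

```text
time: 9.55
tcp_pos: [0.5256, 0.1476, 0.0758]
ee_rot: [[0.963, 0.27, 0.012], [0.27, -0.963, -0.01], [0.009, 0.013, -1.0]]
ft_force: [0.6, 0.8, -0.5]
width: -0.001
```

```bash
python3 - <<'E'
from h import *
i=viewer.camera_info('wrist'); print(arm.get_state()['tcp_pos'])
E
```

```text
[0.52558473 0.14757414 0.0758415 ]
```

>>> drive_tool(
  increments=[-0.5,0.7,0,0,0,0,-1,0,0,-0.5,0,0,0,-1,0,0,-0.5,0,0,0,-1,0,0,-0.5,0,0,0,-1,0,0,0,0,0,0,-1],
)

```text
time: 10.05
tcp_pos: [0.5219, 0.1559, 0.0625]
ee_rot: [[0.963, 0.27, 0.017], [0.27, -0.963, -0.009], [0.014, 0.014, -1.0]]
ft_force: [-0.6, 0.3, 2.7]
width: 0.003
```

>>> drive_tool(
  increments=[0,0,-0.2,0,0,0,-1,0,0,-0.2,0,0,0,-1,0,0,0,0,0,0,-1],
)

```text
time: 10.35
tcp_pos: [0.522, 0.156, 0.0584]
ee_rot: [[0.963, 0.27, 0.017], [0.27, -0.963, -0.009], [0.014, 0.014, -1.0]]
ft_force: [-0.9, -0.8, 2.1]
width: 0.002
```

>>> drive_tool(
  increments=[0,0,-0.2,0,0,0,-1,0,0,-0.1,0,0,0,-1],
)

```text
time: 10.55
tcp_pos: [0.5221, 0.156, 0.0555]
ee_rot: [[0.963, 0.27, 0.017], [0.27, -0.963, -0.009], [0.014, 0.014, -1.0]]
ft_force: [-2.4, -0.2, 3.6]
width: -0.0
```

>>> drive_tool(
  increments=[0,0,0,0,0,0,-1],
)

```text
time: 10.65
tcp_pos: [0.5221, 0.156, 0.0554]
ee_rot: [[0.963, 0.27, 0.017], [0.27, -0.963, -0.009], [0.014, 0.014, -1.0]]
ft_force: [-0.3, -0.3, 3.6]
width: 0.004
```

About 11.5 mm at 3.6 N, so the left foot is the softest. I'll lift off and move over its tag.

>>> drive_tool(
  increments=[0,0,2.5,0,0,0,-1,0,0,2.5,0,0,0,-1,0,1,1,0,0,0,-1,0,2,0,0,0,0,-1,0,2,0,0,0,0,-1,0,1.5,0,0,0,0,-1,0,0,0,0,0,0,-1,0,0,0,0,0,0,-1,0,0,0,0,0,0,-1],
)

```text
time: 11.55
tcp_pos: [0.5205, 0.2243, 0.1141]
ee_rot: [[0.963, 0.269, 0.014], [0.269, -0.963, -0.01], [0.011, 0.013, -1.0]]
ft_force: [1.4, -0.8, 0.3]
width: 0.002
```

```bash
python3 - <<'E'
from h import *
w=viewer.camera_info('wrist'); a=grab('wrist','w4.png'); s=arm.get_state(); print(s['time'],s['tcp_pos'],s['ft_force'])
print(proj(w,np.array([.520,.226,.077])))
E
```

```text
11.6 [0.52054152 0.2239522  0.1140128 ] [-0.66131396 -0.42775535  0.91120003]
[273.12755355 245.98778568]
```

View pics/w4.png

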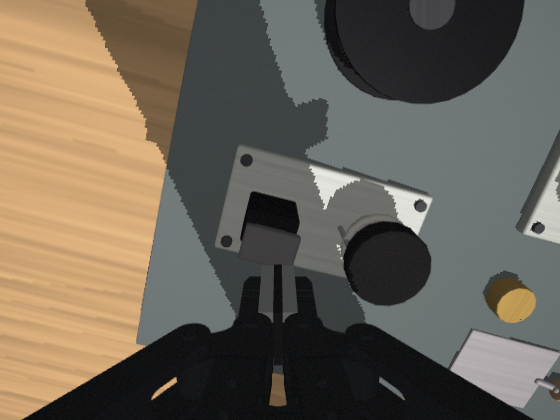

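The tag's top is centred near (271,245). I predicted (273,246), so it is lined up to within about 2 mm. Pushing it down.

>>> drive_tool(
  increments=[0,0.2,-1.5,0,0,0,-1,0,0,-1.2,0,0,0,-1,0,0,0,0,0,0,-1,0,0,0,0,0,0,-1],
)

```text
time: 12.0
tcp_pos: [0.5205, 0.2234, 0.0837]
ee_rot: [[0.964, 0.265, 0.013], [0.265, -0.964, -0.011], [0.01, 0.014, -1.0]]
ft_force: [0.1, 0.1, -0.0]
width: 0.001
```

>>> drive_tool(
  increments=[0,0,-0.5,0,0,0,-1,0,0,-0.5,0,0,0,-1,0,0,-0.5,0,0,0,-1,0,0,0,0,0,0,-1],
)

```text
time: 12.4
tcp_pos: [0.5207, 0.2234, 0.0681]
ee_rot: [[0.964, 0.265, 0.014], [0.265, -0.964, -0.011], [0.01, 0.014, -1.0]]
ft_force: [0.7, 0.4, 0.4]
width: 0.002
```

>>> drive_tool(
  increments=[0,0,-0.3,0,0,0,-1,0,0,-0.3,0,0,0,-1],
)

```text
time: 12.6
tcp_pos: [0.521, 0.2235, 0.0623]
ee_rot: [[0.964, 0.265, 0.014], [0.265, -0.964, -0.011], [0.011, 0.014, -1.0]]
ft_force: [-1.6, -0.1, 3.1]
width: -0.002
```

>>> drive_tool(
  increments=[0,0,-0.3,0,0,0,-1,0,0,-0.3,0,0,0,-1],
)

```text
time: 12.8
tcp_pos: [0.5212, 0.2237, 0.0601]
ee_rot: [[0.964, 0.265, 0.015], [0.265, -0.964, -0.013], [0.011, 0.016, -1.0]]
ft_force: [-20.5, -10.8, 51.5]
width: 0.001
```

It's at the stop: z = 0.060 and the force jumped. I'll lift clear and check.

>>> drive_tool(
  increments=[0,0,1.5,0,0,0,-1,0,0,3,0,0,0,-1,0,0,4,0,0,0,-1,0,-2,4,0,0,0,-1,0,-4,2,0,0,0,-1,0,-4,0,0,0,0,-1,0,-4,0,0,0,0,-1,0,0,0,0,0,0,-1,0,0,0,0,0,0,-1],
)

```text
time: 13.7
tcp_pos: [0.5204, 0.0798, 0.2113]
ee_rot: [[0.963, 0.268, 0.02], [0.268, -0.963, -0.013], [0.016, 0.017, -1.0]]
ft_force: [0.2, 0.6, -1.6]
width: 0.001
```

```bash
python3 - <<'E'
from h import *
s=arm.get_state(); print(s['time'],s['tcp_pos'],s['ft_force'])
a=grab('wrist','w5.png'); b=grab('scene','scene2.png')[:,:,::-1]; o=cv2.imread('pics/scene1.png')
cr=lambda q:cv2.resize(q[180:300,100:390],None,fx=2.7,fy=2.45,interpolation=cv2.INTER_CUBIC)
cv2.imwrite('pics/c2.png',np.vstack([cr(o),cr(b)]))
E
```

```text
13.7 [0.52041048 0.07977495 0.21133289] [ 0.22905625  0.59625599 -1.64096589]
```

View pics/w5.png

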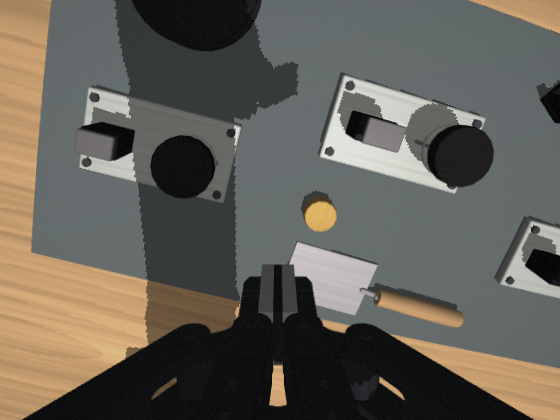

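View pics/c2.png

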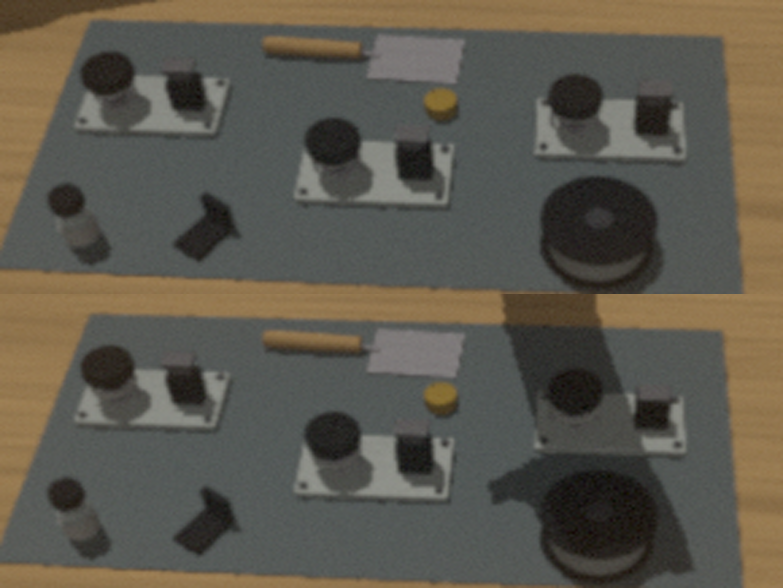

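The left tag (lower panel, about (655,405)) is now clearly lower than before. The other two tags still stand up, all three pads have sprung back, and nothing else has moved. Handing in.

```bash
python3 -c "
from workcell import arm; print(arm.close_job())"
```

```text
the job is handed in; nothing more can be done
None
```

I pressed all three pads with the shut fingertips, found the left foot to be the softest, and pushed its tag fully down. The job was handed in at about 14 s of the 48 s allowed.

| Foot | Pressed down | Force | Result |
|---|---|---|---|
| Right | about 12 mm | 13.8 N | stiffest |
| Middle | about 11 mm | 7.3 N | medium |
| Left | about 11.5 mm | 3.6 N | softest |

- **Tag:** the fingertip reached z = 0.060 m on the left tag, against 0.061 m expected for fully down. The force there jumped from about 3 N to about 51 N (vertical), which shows it was on its stop.
- **Final pictures:** the left tag is lower, the other two tags are still up, the pads have sprung back and the bystander objects have not moved. The robot stood clear when I handed in.
- **Not fully checked:** the tell-tale rings were not measured in the pictures; I worked out from the press depths that they ended about 10–11 mm down. The 51 N at the stop was on the fingertips, well under the 120 N wrist limit. It was above 40 N, though, and I took that limit to cover only the arm and gripper body.

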